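# Square a tree slice on the scanner and close the lid

## Robot

A 6-joint arm with a two-finger parallel gripper is mounted at the origin on the work surface. World frame = base frame: x ahead of the robot, y to its left, z up, the work surface at z = 0. Lengths are in m, angles in rad, forces in N, time in s.
With the tool pointing down it reaches from about 0.375 to 0.9 m from the base axis. Payload 3.1 kg.
Tool frame: the origin (TCP) lies on the centre line of the jaws, within the pads' length; the fingertips stand robot.nose_length ahead of it and the grasp point (between the pads) lies 6 mm ahead of it (robot.nose_length is the distance from the TCP to the fingertips, in m); z points along the fingers, y is the line along which they close (so a half turn about z gives the same grasp; the last joint's range is limited). The gripper opens to 87 mm and grips with 3 to 60 N. Pads are 19 mm wide; open, the fingers measure 117 mm over their backs; the gripper's body (75 mm by 190 mm) begins 51 mm behind the grasp point.
Start: joints at [0.931, 0.527, 1.433, -0, 1.181, -0.178], TCP at [0.278, 0.56, 0.248] pointing down, gripper open.
Joint ranges: [-3.08, 3.08], [-0.75, 2.2], [0.22, 2.44], [-1.43, 4.57], [0, 2.65], [-2.85, 2.85]. Speed limits (rad/s): [2.79, 2.79, 3.14, 3.14, 3.14, 3.14].

## Interface

Orientations are given as a unit quaternion [x, y, z, w].
In Python, from rig import robot gives the robot as it stands.
- The arm moves only by the shell command python3 -m crank 'ROWS' [FORCE]. ROWS is JSON, one flat list of numbers, 7 for each row, row after row: the shift along the tool's x, y, z in mm, then the turn, a rotation vector about the tool's x, y, z in degrees, then the closure in counts, from 0 (fully open) to 255 (shut). In form: [x, y, z, ax, ay, az, fingers, x, y, z, ax, ay, az, fingers, ...]. A call has exactly 5 rows; each row is the pose to reach, as a shift and turn from the pose commanded when the call began, along the tool's axes at that moment; what a row does not reach only later rows make up. A row lasts 1/12 s, in which the tool goes at most 41.7 mm and 7.16 degrees, less where a joint would pass 70% of its speed; a pose out of reach is approached as far as the arm can. A call with a gripper value outside its range is refused whole. The fingers move at their own pace and stop on an object; FORCE is the grip in N (left out, the last holds). Time passes only in rows, so rows that repeat a pose let the fingers close, or fill a call up. It gives the time, the measured TCP pose, the force, the opening and the grip force at its end, in the units of the state.
- robot.get_obs(): the state, without advancing time (a new reading comes with each control period).
- robot.camera(name): name is "scene" or "top" or "wrist"; returns a dict with "pixels" (384x512x3 uint8, red, green, blue), "intrinsics" (3x3 intrinsics, pixels), "extrinsics" (4x4, takes a point from camera to world coordinates); the wrist camera has in their place "mount" (4x4, takes a point from camera to tool coordinates, whose origin is the TCP and whose axes are the flange's). Camera axes: x right, y down, z forward; pixel columns grow to the right and rows downward; lengths in m; the calibration is good to about 2 mm. A picture is of the moment at which its call begins: read the wrist's pose just before it. There is no depth.
- robot.hand_in(): hands the job in; it is judged then, once.
The state is a dict: "time": time; "q": joint angles; "joint_velocities": joint speeds; "joint_torque": joint torques, N m; "position": TCP position; "tool_rot": TCP orientation; "ft_force": force on the tool from outside, world axes, zero at the start; "moment": the same for the moment, N m; "grip_width": finger opening in m; "grip_force": force on a finger pad.
Only numpy, scipy, OpenCV 4.12 (cv2) and the standard library are available. Lean on these libraries where they do the work, as an engineer would, in place of code of your own. Each camera call takes 0.05 s, during which the arm holds its last target. There are 200 camera calls.

## Task

Get the pale tree slice on the scanner glass ready to scan: move it into the orange-marked corner until its edge touches both rim walls there, then lower the stiff-hinged lid gently all the way down onto the rim and, with the lid down, press it lightly with the fingers near its free edge, where the blue plate is, for about a second (about one kilogram's weight, never above three). Leave the lid fully closed with the slice still in its corner, and do not disturb anything else on the bench.

Things in the scene. Friction and masses are not known exactly. Their poses are not given: they have to be found in the camera images.
- scanner: grey flatbed specimen scanner, fixed, 270 (x) x 300 (y) x 50 mm. Origin: on the table under the centre of the glass; body spans y -170 to +130 mm. +y points to the lid hinge, -y to the strip with buttons, z up. Glass 50 mm above the table, 230 (x) x 190 (y) mm, centred on the origin, inside a white rim with walls 12 mm thick and 26 mm high (rim top 76 mm above the table)
- corner (a point): inner corner of the rim at glass height where the walls at scanner +x and -y meet, marked orange on the glass and the rim. Axes as the scanner: the glass extends towards its -x and +y. The slice touches both walls when its centre is at x -42 mm, y +42 mm from here
- disc: the tree slice to be scanned: round, pale face with growth rings and dark bark, 84 mm diameter, 20 mm thick, about 100 g, lying flat on the glass; origin at the centre of its underside, z up
- lid (a joint): angle of the scanner lid: 0 = closed, flat on the rim (its stop); grows as it opens, about 1.57 = upright, up to 2.0 leaning back. The lid is a flat plate 262 wide (along scanner x) x 225 (hinge to free edge) x 14 mm, about 0.5 kg; its hinge is stiff and it stays where it is left
- lid_hinge (a point): middle of the lid's hinge axis (which runs along scanner x), at scanner y +110 mm, z 76 mm, in the plane of the lid's underside. Axes are the lid's: -y from the hinge to the free edge, z out of the lid's outer (upper) face
- lid_edge (a point): middle of the lid's free edge, on its outer (upper) face: 225 mm from the hinge along the lid's -y and 14 mm out. Axes as lid_hinge. A sprung blue press plate, 200 (along the edge) x 50 mm, lies on the outer face with its centre line 35 mm from the edge; its top stands 10 to 22 mm above that face (set by the last user, not measured), gives from 3 N and bottoms after 4 mm at 15 N
- dark_disc: bystander: dark round wood slice, 120 mm diameter, 30 mm thick, lying flat on the table; origin at the centre of its underside
- mug: bystander: blue mug, 80 mm wide, 95 mm tall; origin at the centre of its underside
- jar: bystander: amber glass jar, 70 mm wide, 90 mm tall; origin at the centre of its underside
- core_mount: bystander: wooden mount bar 150 x 50 x 30 mm, long along its x; origin at the centre of its underside
- brush: bystander: brush, 180 mm long, lying along its x; origin at its underside
- cut_block: bystander: pale wood block 90 x 90 x 35 mm; origin at the centre of its underside
Not all that is in view belongs to the job. Leave any purple or red look-alike of the disc alone.

How it is judged:
By the outcome, as a careful person would: the job done as asked, in the order asked, and still so for the second after the job is handed in, with the robot touching nothing.
It also fails if it takes over 72 s, if anything falls off the work surface, if the arm or the gripper's body presses on something with over 40 N, if the wrist force passes 120 N, or if a joint passes its speed limit or range.

## Working session

There is one attempt and no reset: what is moved stays moved. The work goes in short steps, Python scripts to look and compute and a shell command to move; the robot and the scene stay as the last step left them, time stands still between calls to the robot, and variables do not carry over. Pictures are saved under pics/ and viewed, at most 10 in all, crops included, and the job is handed in when it is done.

```bash
mkdir -p pics; ls; python3 - <<'E'
from rig import robot
import cv2,numpy as np
o=robot.get_obs();print({k:np.round(v,3).tolist() for k,v in o.items()},robot.nose_length)
for n in ("scene","top"):
    c=robot.camera(n);cv2.imwrite(f"pics/{n}0.png",cv2.cvtColor(c["pixels"],cv2.COLOR_RGB2BGR));print(n,np.round(c["intrinsics"],1).tolist(),np.round(c["extrinsics"],3).tolist())
a=cv2.imread("pics/scene0.png");b=cv2.imread("pics/top0.png")
E
```

```text
pics
{'time': 0.0, 'q': [0.932, 0.529, 1.434, 0.0, 1.181, -0.179], 'joint_velocities': [0.0, -0.001, 0.0, 0.002, 0.0, -0.0], 'joint_torque': [-0.0, -44.005, -17.659, 0.063, 0.058, -0.0], 'position': [0.277, 0.559, 0.247], 'tool_rot': [0.228, 0.974, -0.001, -0.0], 'ft_force': [-1.102, 0.29, 0.563], 'moment': [-0.038, 0.033, -0.012], 'grip_force': 0.0, 'grip_width': 0.087} 0.025
scene [[352.9, 0.0, 257.3], [0.0, 352.9, 191.1], [0.0, 0.0, 1.0]] [[0.574, 0.653, -0.495, 1.06], [0.819, -0.463, 0.338, -0.323], [-0.009, -0.599, -0.801, 0.897], [0.0, 0.0, 0.0, 1.0]]
top [[493.8, 0.0, 252.4], [0.0, 493.8, 180.8], [0.0, 0.0, 1.0]] [[0.017, -0.989, 0.146, 0.316], [-1.0, -0.017, -0.003, -0.01], [0.005, -0.146, -0.989, 1.646], [0.0, 0.0, 0.0, 1.0]]
```

View pics/scene0.png

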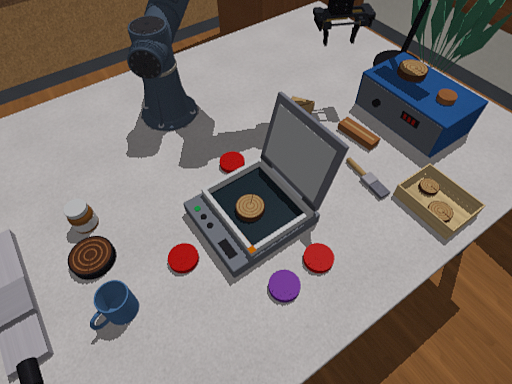

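View pics/top0.png

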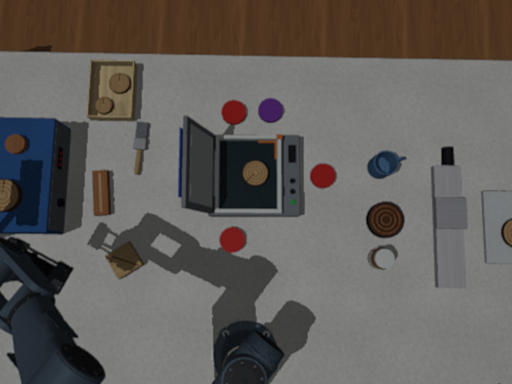

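The disc on the scanner glass is at top (255,173) and scene (250,208). The orange corner is at top (280,141) and scene (251,250). Other slices sit in the tray at top (120,83) and (105,105), on the blue box at (5,195), and on the plate at (508,232). The dark slice is at (385,219). Only the one at (255,173) is pale and lies on the glass. I'll confirm that in a crop.

```bash
python3 - <<'E'
import cv2
b=cv2.imread("pics/top0.png")[105:240,170:310];cv2.imwrite("pics/c.png",cv2.resize(b,(560,540),interpolation=cv2.INTER_CUBIC))
a=cv2.imread("pics/scene0.png")[85:275,175:355];a=cv2.resize(a,None,fx=3,fy=3,interpolation=cv2.INTER_CUBIC);cv2.imwrite("pics/d.png",a)
E
```

```text
(no output)
```

View pics/c.png

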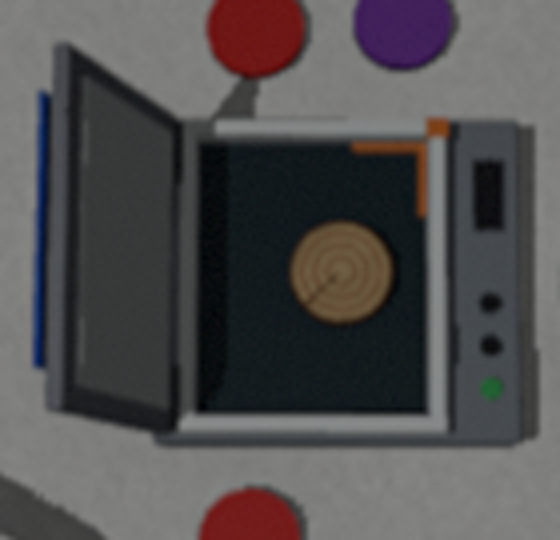

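View pics/d.png

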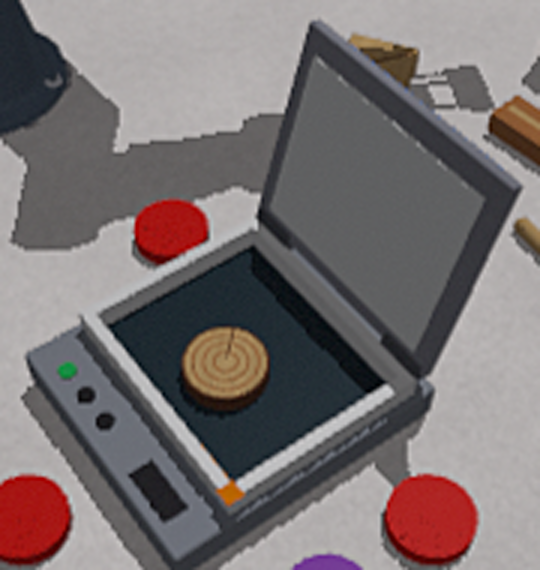

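The crop confirms it. The pale ringed slice with dark bark lies on the glass at crop (341,272), and the orange corner is up and right at (436,128). The lid is open past upright, with the blue plate on its back. Next I'll fit the poses.

```bash
cat > h.py <<'E'
import numpy as np
from rig import robot
from scipy.spatial.transform import Rotation as R
CAM={'t':(np.array([[493.8,0,252.4],[0,493.8,180.8],[0,0,1]]),None),}
def proj(c,p):
    E=np.linalg.inv(c["extrinsics"]);q=np.asarray(p)@E[:3,:3].T+E[:3,3];q=q@np.array(c["intrinsics"]).T
    return q[...,:2]/q[...,2:]
def pix2z(c,uv,z):
    E=np.array(c["extrinsics"]);d=E[:3,:3]@np.linalg.inv(c["intrinsics"])@[uv[0],uv[1],1];return E[:3,3]+d*(z-E[2,3])/d[2]
E
cat > fit.py <<'E'
from h import *
from scipy.optimize import least_squares
T=robot.camera("top");S=robot.camera("scene")
ct=lambda u,v:np.array([(u+.5)/4-.5+170,(v+.5)/4-.5+105]);cs=lambda u,v:np.array([(u+.5)/3-.5+175,(v+.5)/3-.5+85])
top=[((127,-107,76),ct(448,120)),((-127,-107,76),ct(447,431)),((135,-170,50),ct(520,121)),((-135,-170,50),ct(517,444)),((-135,130,50),ct(155,444))]
sc=[((127,-107,76),cs(231,506)),((-127,-107,76),cs(82,318)),((-135,-170,50),cs(27,355)),((135,-170,50),cs(178,568))]
W=lambda s,p:np.append(s[:2]+R.from_euler('z',s[2]).as_matrix()[:2,:2]@np.array(p[:2])/1e3,p[2]/1e3)
f=lambda s:np.concatenate([proj(T,W(s,p))-u for p,u in top]+[proj(S,W(s,p))-u for p,u in sc])
r=least_squares(f,[.4,0,0],loss='soft_l1');s=r.x;print("scanner",s.round(4),np.round(r.fun,1).reshape(-1,2).tolist())
iR=R.from_euler('z',-s[2]).as_matrix()[:2,:2]
for c,u in((T,ct(341,272)),(S,cs(225,362))):
    d=pix2z(c,u,.070);print("disc",d.round(4),"scanner mm",(iR@(d[:2]-s[:2])*1e3).round(1))
c=W(s,(115-42,-95+42,50));print("target centre",c.round(4))
def lid(s,a,p): # lid-frame pt -> world
    x,y,z=p;return W(s,(x,110+y*np.cos(a)-z*-np.sin(-a)*-1*-1 if 0 else 110+y*np.cos(a)+z*np.sin(a),76-y*np.sin(a)+z*np.cos(a)))
lp=[(T,ct(63,43),(131,-225,14)),(T,ct(48,410),(-131,-225,14)),(S,cs(315,20),(-131,-225,14)),(S,cs(521,187),(131,-225,14))]
for z in (0,14):
  g=lambda a:np.concatenate([proj(c,lid(s,a[0],(p[0],p[1],z)))-u for c,u,p in lp])
  q=least_squares(g,[1.7]);print("lid",z,q.x,q.fun.round(1))
for x,y in((131,-225),(-131,-225)):
    print(lid(s,q.x[0],(x,y,0)).round(3),lid(s,q.x[0],(x,y,14)).round(3))
E
python3 fit.py
```

```text
scanner [0.5762 0.002  0.0153] [[-1.1, -1.2], [-0.3, -1.1], [-0.6, -1.8], [1.2, -1.2], [-1.1, -1.4], [-0.7, -0.8], [-1.2, -1.6], [-1.6, -0.2], [-1.1, -1.3]]
disc [ 0.575  -0.0215  0.07  ] scanner mm [ -1.6 -23.4]
disc [ 0.5777 -0.0206  0.07  ] scanner mm [  1.1 -22.6]
target centre [ 0.65   -0.0499  0.05  ]
lid 0 [1.8776935] [-0.9 -1.8  0.8 -1.3  0.2 -0.1  0.1  0.5]
lid 14 [1.81443331] [-0.8 -1.9  0.8 -1.3  0.2 -0.3  0.1  0.4]
[0.705 0.168 0.294] [0.705 0.182 0.291]
[0.443 0.164 0.294] [0.443 0.178 0.291]
```

```bash
cat >> h.py <<'E'
def to(*ps):
    "world targets -> tool-axis shift in mm from the measured pose"
    o=robot.get_obs();M=R.from_quat(o["tool_rot"])
    for p in ps: print(np.round(M.inv().apply(np.array(p)-o["position"])*1e3,1))
    return o
E
python3 - <<'E'
from h import *
o=to((.278,.56,.40),(.527,.0035,.40),(.527,.0035,.12),(.527,.0035,.081))
print(R.from_quat(o["tool_rot"]).as_matrix().round(3))
E
python3 -m crank '[0,0,-38,0,0,0,0, 0,0,-76,0,0,0,0, 0,0,-114,0,0,0,0, 0,0,-152,0,0,0,0, 0,0,-152,0,0,0,110]' 20
```

```text
[-1.000e-01  4.000e-01 -1.531e+02]
[-470.6 -387.3 -152.7]
[-470.6 -386.9  127.3]
[-470.6 -386.9  166.3]
[[-0.896  0.445 -0.001]
 [ 0.445  0.896 -0.001]
 [ 0.    -0.001 -1.   ]]
time: 0.62
position: [0.2798, 0.5627, 0.409]
tool_rot: [0.228, 0.974, 0.008, 0.003]
ft_force: [0.8, 0.2, 1.4]
grip_width: 0.0847
grip_force: 0.0
```

```bash
python3 -m crank '[-32,-26,0,0,0,0,110, -64,-52,0,0,0,0,110, -96,-78,0,0,0,0,110, -128,-104,0,0,0,0,110, -157,-129,0,0,0,0,110]' | head -2
python3 -m crank '[-32,-26,0,0,0,0,110, -64,-52,0,0,0,0,110, -96,-78,0,0,0,0,110, -128,-104,0,0,0,0,110, -157,-129,0,0,0,0,110]' | head -2
python3 -m crank '[-32,-26,0,0,0,0,110, -64,-52,0,0,0,0,110, -96,-78,0,0,0,0,110, -128,-104,0,0,0,0,110, -157,-129,0,0,0,0,110]'
python3 - <<'E'
from h import *
import cv2
for i in range(4): robot.camera("top")
o=to((.527,.0035,.20),(.527,.0035,.12),(.527,.0035,.081));print(o["position"].round(4) if hasattr(o["position"],"round") else o["position"],np.round(o["q"],2), np.round(R.from_quat(o["tool_rot"]).as_matrix(),3).tolist())
c=robot.camera("wrist");print(np.round(c["mount"],3).tolist(),np.round(c["intrinsics"],1).tolist());cv2.imwrite("pics/w1.png",cv2.cvtColor(c["pixels"],cv2.COLOR_RGB2BGR))
E
```

```text
time: 1.03
position: [0.3615, 0.3725, 0.3992]
time: 1.45
position: [0.4449, 0.187, 0.3994]
time: 1.87
position: [0.5282, 0.0014, 0.3993]
tool_rot: [0.229, 0.973, -0.0, 0.0]
ft_force: [0.9, 0.8, -0.2]
grip_width: 0.0493
grip_force: 0.0
[  0.5   0.3 198.8]
[  0.3   0.3 278.8]
[2.000e-01 2.000e-01 3.178e+02]
[0.5276 0.0029 0.3988] [-0.21  0.25  1.46  0.    1.44 -1.31] [[-0.895, 0.447, -0.001], [0.447, 0.895, 0.001], [0.002, 0.0, -1.0]]
[[-0.0, -0.96, -0.279, 0.077], [1.0, -0.0, -0.0, -0.0], [0.0, -0.279, 0.96, -0.138], [0.0, 0.0, 0.0, 1.0]] [[298.7, 0.0, 257.9], [0.0, 298.7, 194.2], [0.0, 0.0, 1.0]]
```

View pics/w1.png

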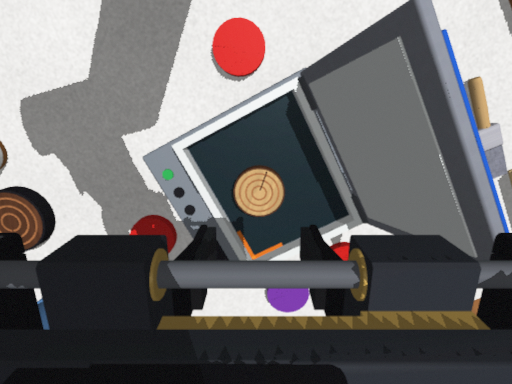

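The wrist view shows the disc at (258,191), straight ahead on the tool's −x side. The rim corners at (186,150) and (293,90) are also visible.

```bash
cat >> h.py <<'E'
def wrist(uv,z,o,c):
    T=np.eye(4);T[:3,:3]=R.from_quat(o["tool_rot"]).as_matrix();T[:3,3]=o["position"]
    return pix2z({"extrinsics":T@np.array(c["mount"]),"intrinsics":c["intrinsics"]},uv,z)
E
python3 - <<'E'
from h import *
o=robot.get_obs();c=robot.camera("wrist")
s=np.array([.5762,.002]);iR=R.from_euler('z',-.0153).as_matrix()[:2,:2]
for n,uv,z in(("disc",(258.5,191),.07),("rim inner -x,-y",(186,150),.076),("rim inner -x +y",(293,90),.076)):
    p=wrist(uv,z,o,c);print(n,p.round(4),(iR@(p[:2]-s)*1e3).round(1))
E
python3 -m crank '[0,0,40,0,0,0,110, 0,0,80,0,0,0,110, 0,0,120,0,0,0,110, 0,0,160,0,0,0,110, 0,0,200,0,0,0,110]'
python3 -m crank '[0,0,30,0,0,0,110, 0,0,60,0,0,0,110, 0,0,85,0,0,0,110, 0,0,102,0,0,0,110, 0,0,110,0,0,0,110]'
```

```text
disc [ 0.5743 -0.0188  0.07  ] [ -2.2 -20.8]
rim inner -x,-y [ 0.4644 -0.0888  0.076 ] [-113.2  -89.1]
rim inner -x +y [0.4583 0.095  0.076 ] [-116.4   94.8]
time: 2.58
position: [0.527, 0.0058, 0.1987]
tool_rot: [0.227, 0.974, 0.0, 0.001]
ft_force: [-0.0, -0.1, 0.4]
grip_width: 0.0498
grip_force: 0.0
time: 3.0
position: [0.5258, 0.0058, 0.0875]
tool_rot: [0.227, 0.974, 0.0, -0.002]
ft_force: [0.3, -0.2, -0.2]
grip_width: 0.0495
grip_force: 0.0
```

```bash

python3 -m crank '[0,0,3,0,0,0,110, 0,0,5,0,0,0,110, -3,0,5,0,0,0,110, -6,0,5,0,0,0,110, -9,0,5,0,0,0,110]' | sed -n 2,4p
python3 -m crank '[-6,0,0,0,0,0,110, -12,1,0,0,0,0,110, -18,1,0,0,0,0,110, -24,1,0,0,0,0,110, -30,2,0,0,0,0,110]'| sed -n 2,4p
python3 -m crank '[-6,0,0,0,0,0,110, -12,1,0,0,0,0,110, -18,1,0,0,0,0,110, -24,1,0,0,0,0,110, -30,2,0,0,0,0,110]'| sed -n 2,4p
python3 -m crank '[-3,0,0,0,0,0,110, -6,1,0,0,0,0,110, -9,1,0,0,0,0,110, -12,1,0,0,0,0,110, -12,1,0,0,0,0,110]'
python3 - <<'E'
from h import *
import cv2
to((.6113,-.0307,.0825));o=robot.get_obs();print(o["position"])
c=robot.camera("wrist");a=c["pixels"];b=robot.camera("top")["pixels"][105:240,210:310]
im=np.hstack([cv2.resize(a[100:],(512,284)),cv2.resize(b,(210,284),interpolation=cv2.INTER_CUBIC)]);cv2.imwrite("pics/w2.png",cv2.cvtColor(im,cv2.COLOR_RGB2BGR))
E
```

```text
position: [0.537, -0.0005, 0.0858]
tool_rot: [0.228, 0.974, 0.0, 0.001]
ft_force: [-0.5, -0.1, 0.1]
position: [0.564, -0.0123, 0.0846]
tool_rot: [0.229, 0.974, -0.0, -0.0]
ft_force: [-0.0, 0.9, 1.6]
position: [0.5917, -0.0237, 0.0845]
tool_rot: [0.228, 0.974, -0.0, -0.0]
ft_force: [-0.9, 0.1, 1.0]
time: 4.67
position: [0.6032, -0.0281, 0.0846]
tool_rot: [0.228, 0.974, -0.0, 0.001]
ft_force: [-0.1, -0.8, -0.3]
grip_width: 0.049
grip_force: 0.1
[-8.4  1.3  2.1]
[ 0.60321261 -0.02810575  0.08458579]
```

View pics/w2.png

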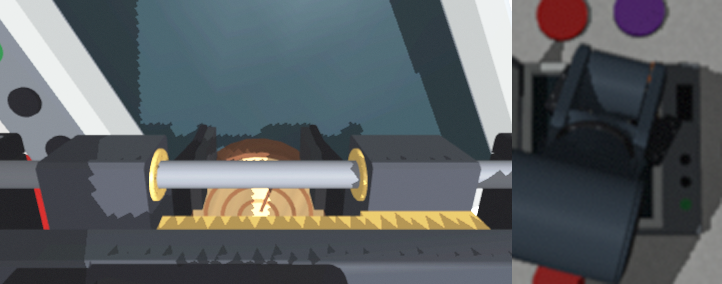

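The disc is cradled between the fingers, as planned. I'll push the last 8 mm while watching the force.

```bash

python3 -m crank '[-1,0,0,0,0,0,110, -2,0,0,0,0,0,110, -3,1,0,0,0,0,110, -4,1,0,0,0,0,110, -5,1,0,0,0,0,110]' | sed -n 2,4p
python3 -m crank '[-1,0,0,0,0,0,110, -1,0,0,0,0,0,110, -2,0,0,0,0,0,110, -2,0,0,0,0,0,110, -2,0,0,0,0,0,110]'| sed -n 2,4p
python3 -m crank '[-1,0,0,0,0,0,110, -1,0,0,0,0,0,110, -2,0,0,0,0,0,110, -2,0,0,0,0,0,110, -2,0,0,0,0,0,110]'| sed -n 2,4p
```

```text
position: [0.6073, -0.029, 0.0845]
tool_rot: [0.228, 0.974, 0.0, -0.0]
ft_force: [-0.2, 1.2, -0.1]
position: [0.6091, -0.03, 0.0845]
tool_rot: [0.228, 0.974, 0.0, -0.0]
ft_force: [-0.2, 0.0, 0.1]
position: [0.6095, -0.0303, 0.0843]
tool_rot: [0.228, 0.974, 0.0, -0.002]
ft_force: [-4.0, 2.8, 2.2]
```

```bash

python3 -m crank '[-1,0,0,0,0,0,110, -1,0,0,0,0,0,110, -1,0,0,0,0,0,110, -1,0,0,0,0,0,110, -1,0,0,0,0,0,110]' | sed -n 2,4p
python3 -m crank '[-1,-1,0,0,0,0,110, -1,-1,0,0,0,0,110, -1,-2,0,0,0,0,110, -1,-2,0,0,0,0,110, -1,-2,0,0,0,0,110]' | sed -n 2,4p
python3 - <<'E'
from h import *
for i in range(3): robot.camera("top");print(np.round(robot.get_obs()["ft_force"],1),robot.get_obs()["position"])
E
```

```text
position: [0.6097, -0.0303, 0.0843]
tool_rot: [0.228, 0.974, 0.0, -0.003]
ft_force: [-5.1, 3.3, 2.8]
position: [0.6096, -0.0309, 0.0842]
tool_rot: [0.228, 0.974, 0.002, -0.003]
ft_force: [-4.6, 7.6, 2.3]
[-5.7  7.4  3.5] [ 0.60958416 -0.03093992  0.08419701]
[-5.4  8.1  3.9] [ 0.60960973 -0.03090721  0.08420812]
[-5.   8.1  3.4] [ 0.60958024 -0.03093663  0.08417755]
```

Both walls react: −5 N in x and +8 N in y, with no motion. I'll back off, lift and look.

```bash

python3 -m crank '[2,1,0,0,0,0,110, 5,2,0,0,0,0,110, 10,2,0,0,0,0,110, 17,2,0,0,0,0,110, 25,2,0,0,0,0,110]' | sed -n 2,4p
python3 -m crank '[0,0,-25,0,0,0,110, 0,0,-60,0,0,0,110, 0,0,-100,0,0,0,110, 0,0,-140,0,0,0,150, 0,0,-180,0,0,0,200]' | sed -n 2,4p
python3 -m crank '[0,0,-40,0,0,7,255, 0,0,-80,0,0,14,255, 0,0,-120,0,0,21,255, 0,0,-160,0,0,28,255, 0,0,-170,0,0,35,255]' | sed -n 2,3p
python3 -m crank '[0,0,0,0,0,7,255, 0,0,0,0,0,14,255, 0,0,0,0,0,21,255, 0,0,0,0,0,28,255, 0,0,0,0,0,28,255]'
python3 - <<'E'
from h import *
o=to((.576,.29,.44),(.576,.29,.26));print(R.from_quat(o["tool_rot"]).as_matrix().round(3))
E
```

```text
position: [0.591, -0.0211, 0.0848]
tool_rot: [0.229, 0.974, -0.0, 0.001]
ft_force: [-0.4, -0.1, 0.4]
position: [0.5896, -0.0207, 0.2662]
tool_rot: [0.229, 0.974, -0.0, 0.0]
ft_force: [0.4, -0.1, -0.2]
position: [0.5922, -0.0211, 0.4426]
tool_rot: [0.513, 0.858, 0.002, 0.007]
time: 8.67
position: [0.5899, -0.0207, 0.4344]
tool_rot: [0.704, 0.71, 0.0, 0.0]
ft_force: [-0.7, -0.1, 0.1]
grip_width: 0.0003
grip_force: 0.0
[310.8 -11.4  -5.7]
[310.9 -11.5 174.3]
[[-0.008  1.     0.   ]
 [ 1.     0.008 -0.   ]
 [-0.     0.    -1.   ]]
```

```bash

python3 -m crank '[38,-4,0,0,0,0,255, 76,-8,0,0,0,0,255, 114,-12,0,0,0,0,255, 152,-12,0,0,0,0,255, 190,-12,0,0,0,0,255]' | sed -n 2,4p
python3 -m crank '[38,0,0,0,0,0,255, 76,0,0,0,0,0,255, 110,0,0,0,0,0,255, 121,0,0,0,0,0,255, 121,0,0,0,0,0,255]' | sed -n 2,4p
python3 - <<'E'
from h import *
import cv2
a=robot.camera("top")["pixels"][110:235,170:310];b=robot.camera("scene")["pixels"][85:275,175:355]
im=np.hstack([cv2.resize(a,(448,400),interpolation=cv2.INTER_CUBIC),cv2.resize(b,(352,400),interpolation=cv2.INTER_CUBIC)]);cv2.imwrite("pics/v3.png",cv2.cvtColor(im,cv2.COLOR_RGB2BGR))
E
```

```text
position: [0.5757, 0.1706, 0.4346]
tool_rot: [0.702, 0.712, 0.0, 0.0]
ft_force: [1.0, 0.8, 0.0]
position: [0.5743, 0.293, 0.4339]
tool_rot: [0.701, 0.713, 0.0, -0.0]
ft_force: [0.6, -0.5, 0.7]
```

View pics/v3.png

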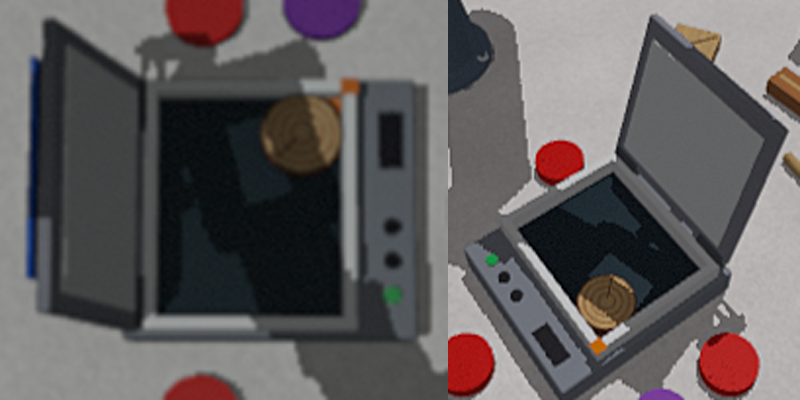

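The slice sits in its corner at top-crop (302,133), its edge against the +x and −y walls. The scene crop shows the same, and the lid is unmoved. Next I'll go behind the lid.

```bash

python3 -m crank '[0,0,38,0,0,0,255, 0,0,76,0,0,0,255, 0,0,114,0,0,0,255, 0,0,145,0,0,0,255, 0,0,154,0,0,0,255]' | sed -n 2,4p
python3 -m crank '[-12,0,0,0,0,0,255, -24,0,0,0,0,0,255, -36,0,0,0,0,0,255, -48,0,0,0,0,0,255, -58,0,0,0,0,0,255]' | sed -n 2,4p
python3 -m crank '[-3,0,0,0,0,0,255, -6,0,0,0,0,0,255, -9,0,0,0,0,0,255, -12,0,0,0,0,0,255, -15,0,0,0,0,0,255]' | sed -n 2,4p
python3 -m crank '[-3,0,0,0,0,0,255, -6,0,0,0,0,0,255, -9,0,0,0,0,0,255, -12,0,0,0,0,0,255, -15,0,0,0,0,0,255]' | sed -n 2,4p
```

```text
position: [0.5724, 0.2867, 0.2749]
tool_rot: [0.704, 0.71, -0.005, -0.002]
ft_force: [-0.6, 0.3, -1.2]
position: [0.5768, 0.2302, 0.2829]
tool_rot: [0.704, 0.71, 0.002, 0.001]
ft_force: [0.4, -0.8, 0.6]
position: [0.5758, 0.2173, 0.2805]
tool_rot: [0.703, 0.711, 0.0, -0.0]
ft_force: [-0.0, 0.2, 0.3]
position: [0.5761, 0.2044, 0.2813]
tool_rot: [0.703, 0.711, 0.002, -0.002]
ft_force: [-0.6, 6.9, 4.0]
```

```bash

for i in 1; do python3 -m crank '[-3,0,0,0,0,0,255, -6,0,0,0,0,0,255, -10,0,0,0,0,0,255, -14,0,0,0,0,0,255, -18,0,0,0,0,0,255]' | sed -n 2,4p; done
python3 -m crank '[-4,0,0,0,0,0,255, -8,0,0,0,0,0,255, -12,0,0,0,0,0,255, -16,0,0,0,0,0,255, -20,0,0,0,0,0,255]' | sed -n 2,4p
python3 -m crank '[-4,0,0,0,0,0,255, -8,0,0,0,0,0,255, -12,0,0,0,0,0,255, -16,0,0,0,0,0,255, -20,0,0,0,0,0,255]' | sed -n 2,4p
```

```text
position: [0.577, 0.1864, 0.282]
tool_rot: [0.703, 0.711, 0.003, -0.001]
ft_force: [-0.3, 6.6, 4.8]
position: [0.5771, 0.1659, 0.2817]
tool_rot: [0.703, 0.711, 0.002, -0.0]
ft_force: [0.7, 5.0, 2.9]
position: [0.5771, 0.1449, 0.2811]
tool_rot: [0.703, 0.711, 0.001, -0.0]
ft_force: [-0.1, 6.0, 2.8]
```

```bash

python3 -m crank '[-4,0,0,0,0,0,255, -8,0,0,0,0,0,255, -12,0,0,0,0,0,255, -16,0,0,0,0,0,255, -20,0,0,0,0,0,255]' | sed -n 2,4p
python3 -m crank '[-4,0,0,0,0,0,255, -8,0,0,0,0,0,255, -12,0,0,0,0,0,255, -16,0,0,0,0,0,255, -21,0,0,0,0,0,255]' | sed -n 2,4p
python3 -m crank '[-4,0,0,0,0,0,255, -8,0,0,0,0,0,255, -12,0,0,0,0,0,255, -16,0,0,0,0,0,255, -21,0,0,0,0,0,255]' | sed -n 2,4p
```

```text
position: [0.5772, 0.1242, 0.281]
tool_rot: [0.703, 0.711, 0.001, 0.0]
ft_force: [0.4, 4.1, 4.2]
position: [0.5773, 0.1028, 0.2802]
tool_rot: [0.703, 0.711, 0.0, 0.0]
ft_force: [1.5, 3.4, 0.7]
position: [0.5761, 0.082, 0.2798]
tool_rot: [0.703, 0.711, -0.001, -0.001]
ft_force: [1.3, 4.9, -0.4]
```

```bash

python3 -m crank '[-5,0,1,0,0,0,255, -10,0,2,0,0,0,255, -16,0,3,0,0,0,255, -21,0,5,0,0,0,255, -26,0,6,0,0,0,255]' | sed -n 2,4p
python3 -m crank '[-5,0,2,0,0,0,255, -10,0,4,0,0,0,255, -15,0,6,0,0,0,255, -20,0,8,0,0,0,255, -25,0,11,0,0,0,255]' | sed -n 2,4p
python3 -m crank '[-5,0,3,0,0,0,255, -10,0,6,0,0,0,255, -15,0,9,0,0,0,255, -19,0,12,0,0,0,255, -23,0,15,0,0,0,255]' | sed -n 2,4p
python3 -m crank '[-4,0,4,0,0,0,255, -8,0,8,0,0,0,255, -12,0,12,0,0,0,255, -16,0,15,0,0,0,255, -20,0,19,0,0,0,255]' | sed -n 2,4p
```

```text
position: [0.5772, 0.0554, 0.2743]
tool_rot: [0.703, 0.711, -0.0, -0.0]
ft_force: [-0.1, 3.5, -1.1]
position: [0.578, 0.0305, 0.2636]
tool_rot: [0.703, 0.711, 0.0, 0.0]
ft_force: [-0.9, 2.6, 1.9]
position: [0.5783, 0.0075, 0.2483]
tool_rot: [0.703, 0.711, 0.0, 0.0]
ft_force: [-0.4, 2.4, 0.5]
position: [0.5786, -0.0123, 0.2294]
tool_rot: [0.703, 0.711, 0.0, 0.0]
ft_force: [0.3, 1.3, 2.0]
```

```bash

python3 -m crank '[-4,0,4,0,0,0,255, -8,0,8,0,0,0,255, -12,0,12,0,0,0,255, -16,0,16,0,0,0,255, -19,0,21,0,0,0,255]' | sed -n 2,4p
python3 -m crank '[-2,0,3,0,0,0,255, -4,0,6,0,0,0,255, -6,0,9,0,0,0,255, -8,0,12,0,0,0,255, -9,0,15,0,0,0,255]' | sed -n 2,4p
python3 - <<'E'
from h import *
import cv2
b=robot.camera("scene")["pixels"][75:275,165:365];cv2.imwrite("pics/v4.png",cv2.cvtColor(cv2.resize(b,(600,600),interpolation=cv2.INTER_CUBIC),cv2.COLOR_RGB2BGR))
E
```

```text
position: [0.5783, -0.0312, 0.208]
tool_rot: [0.703, 0.711, -0.0, -0.0]
ft_force: [-0.5, 0.7, 2.0]
position: [0.5785, -0.0402, 0.1933]
tool_rot: [0.703, 0.711, -0.0, 0.0]
ft_force: [0.1, -0.4, 2.1]
```

View pics/v4.png

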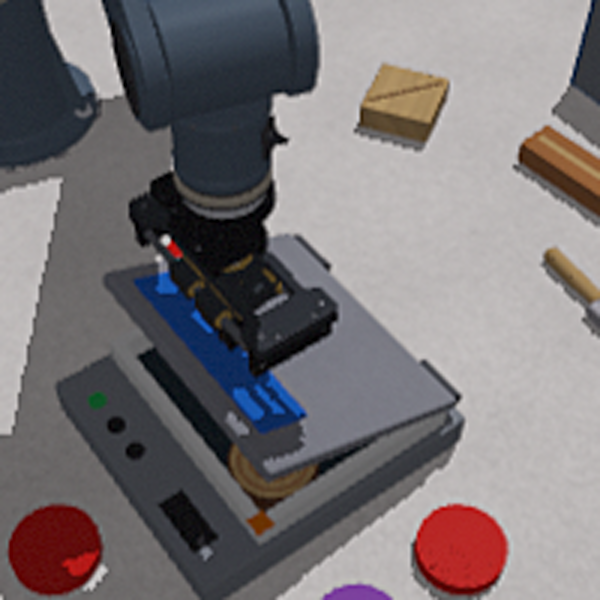

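The lid is about 20° open, the fingers are on the blue plate, and the slice is still in its corner at (270,465). I'll keep lowering slowly.

```bash

python3 -m crank '[-1,0,2,0,0,0,255, -2,0,4,0,0,0,255, -4,0,6,0,0,0,255, -5,0,8,0,0,0,255, -6,0,10,0,0,0,255]' | sed -n 2,4p
python3 -m crank '[-1,0,2,0,0,0,255, -2,0,4,0,0,0,255, -3,0,6,0,0,0,255, -4,0,8,0,0,0,255, -5,0,10,0,0,0,255]' | sed -n 2,4p
python3 -m crank '[-1,0,2,0,0,0,255, -1,0,4,0,0,0,255, -2,0,6,0,0,0,255, -3,0,8,0,0,0,255, -3,0,10,0,0,0,255]' | sed -n 2,4p
python3 -m crank '[0,0,2,0,0,0,255, -1,0,4,0,0,0,255, -1,0,6,0,0,0,255, -2,0,8,0,0,0,255, -2,0,10,0,0,0,255]' | sed -n 2,4p
python3 -m crank '[0,0,1,0,0,0,255, -1,0,3,0,0,0,255, -1,0,5,0,0,0,255, -2,0,6,0,0,0,255, -2,0,7,0,0,0,255]' | sed -n 2,4p
```

```text
position: [0.5785, -0.0457, 0.1833]
tool_rot: [0.703, 0.711, 0.0, -0.0]
ft_force: [0.6, 0.4, 1.5]
position: [0.5786, -0.0508, 0.1733]
tool_rot: [0.703, 0.711, 0.0, -0.0]
ft_force: [-0.0, 1.3, 1.4]
position: [0.5788, -0.0543, 0.1634]
tool_rot: [0.703, 0.711, -0.0, 0.0]
ft_force: [-0.6, -0.8, 1.6]
position: [0.5789, -0.056, 0.1534]
tool_rot: [0.703, 0.711, 0.0, 0.0]
ft_force: [0.2, -1.5, 1.5]
position: [0.5786, -0.0577, 0.1463]
tool_rot: [0.703, 0.711, 0.0, -0.0]
ft_force: [-0.2, -0.3, 0.7]
```

```bash

python3 -m crank '[0,0,1,0,0,0,255, 0,0,2,0,0,0,255, 0,0,3,0,0,0,255, 0,0,4,0,0,0,255, 0,0,5,0,0,0,255]' | sed -n 2,4p
python3 -m crank '[0,0,1,0,0,0,255, 0,0,1,0,0,0,255, 0,0,2,0,0,0,255, 0,0,2,0,0,0,255, 0,0,3,0,0,0,255]' | sed -n 2,4p
python3 -m crank '[0,0,0,0,0,0,255, 0,0,1,0,0,0,255, 0,0,1,0,0,0,255, 0,0,1,0,0,0,255, 0,0,2,0,0,0,255]' | sed -n 2,4p
```

```text
position: [0.5788, -0.058, 0.1415]
tool_rot: [0.703, 0.711, -0.0, 0.0]
ft_force: [0.3, -1.4, 1.7]
position: [0.5788, -0.0578, 0.1386]
tool_rot: [0.703, 0.711, 0.0, 0.0]
ft_force: [-0.1, -1.6, 2.7]
position: [0.5787, -0.0578, 0.1366]
tool_rot: [0.703, 0.711, -0.0, 0.0]
ft_force: [-0.1, -1.7, 1.4]
```

```bash

for i in 1; do python3 -m crank '[0,0,0,0,0,0,255, 0,0,1,0,0,0,255, 0,0,1,0,0,0,255, 0,0,2,0,0,0,255, 0,0,2,0,0,0,255]' | sed -n 2,4p; done
python3 -m crank '[0,0,0,0,0,0,255, 0,0,1,0,0,0,255, 0,0,1,0,0,0,255, 0,0,1,0,0,0,255, 0,0,1,0,0,0,255]' | sed -n 2,4p
python3 -m crank '[0,0,0,0,0,0,255, 0,0,1,0,0,0,255, 0,0,1,0,0,0,255, 0,0,1,0,0,0,255, 0,0,1,0,0,0,255]' | sed -n 2,4p

```

```text
position: [0.5787, -0.0579, 0.1344]
tool_rot: [0.703, 0.711, -0.0, 0.0]
ft_force: [0.4, 0.3, 1.6]
position: [0.5787, -0.0577, 0.1334]
tool_rot: [0.703, 0.711, 0.0, -0.0]
ft_force: [0.3, -0.1, 1.3]
position: [0.5787, -0.0578, 0.1325]
tool_rot: [0.703, 0.711, -0.0, -0.0]
ft_force: [-0.0, -0.6, 0.1]
```

```bash

python3 -m crank '[0,0,0,0,0,0,255, 0,0,1,0,0,0,255, 0,0,1,0,0,0,255, 0,0,1,0,0,0,255, 0,0,1,0,0,0,255]' | sed -n 2,4p
python3 -m crank '[0,0,0,0,0,0,255, 0,0,1,0,0,0,255, 0,0,1,0,0,0,255, 0,0,1,0,0,0,255, 0,0,1,0,0,0,255]' | sed -n 2,4p
python3 -m crank '[0,0,0,0,0,0,255, 0,0,1,0,0,0,255, 0,0,1,0,0,0,255, 0,0,1,0,0,0,255, 0,0,1,0,0,0,255]' | sed -n 2,4p
python3 - <<'E'
from h import *
import cv2
c=robot.camera("scene");b=c["pixels"][115:275,165:345];cv2.imwrite("pics/v5.png",cv2.cvtColor(cv2.resize(b,(675,600),interpolation=cv2.INTER_CUBIC),cv2.COLOR_RGB2BGR))
s=np.array([.5762,.002]);Z=R.from_euler('z',.0153).as_matrix()[:2,:2]
for a in(0,.03,.06):
  for x in(131,-131):
    p=np.array([x,110-225*np.cos(a),76+225*np.sin(a)])/1e3;p[:2]=s+Z@p[:2];print(a,x,((proj(c,p)-[165,115])*3.75).round(1))
E
```

```text
position: [0.5787, -0.0578, 0.1315]
tool_rot: [0.703, 0.711, 0.0, -0.0]
ft_force: [-1.0, -0.2, 0.5]
position: [0.5787, -0.0578, 0.1305]
tool_rot: [0.703, 0.711, 0.0, -0.0]
ft_force: [-0.5, -0.9, 0.5]
position: [0.5788, -0.0578, 0.1298]
tool_rot: [0.703, 0.711, 0.0, 0.0]
ft_force: [-0.8, -0.9, 4.0]
0 131 [316.1 526.4]
0 -131 [122.8 279.3]
0.03 131 [316.  521.8]
0.03 -131 [121.6 274. ]
0.06 131 [316.1 517. ]
0.06 -131 [120.7 268.5]
```

View pics/v5.png

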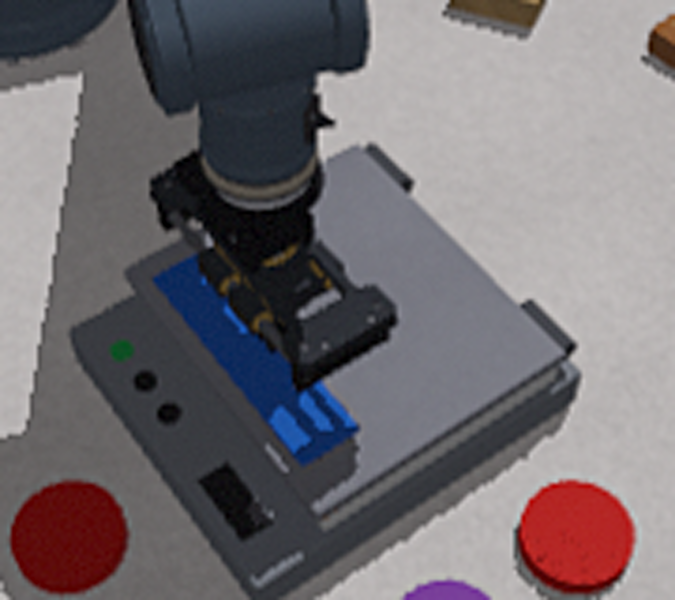

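The lid looks flat on the rim, with its corner near (318,515), and the force has just begun to rise. I'll press on in 1 mm steps.

```bash

python3 -m crank '[0,0,0,0,0,0,255, 0,0,1,0,0,0,255, 0,0,1,0,0,0,255, 0,0,1,0,0,0,255, 0,0,1,0,0,0,255]' | sed -n 2,4p
python3 -m crank '[0,0,0,0,0,0,255, 0,0,1,0,0,0,255, 0,0,1,0,0,0,255, 0,0,1,0,0,0,255, 0,0,1,0,0,0,255]' | sed -n 2,4p

```

```text
position: [0.5788, -0.0578, 0.1289]
tool_rot: [0.703, 0.711, 0.0, 0.0]
ft_force: [-0.6, -0.6, 6.0]
position: [0.5788, -0.0578, 0.1282]
tool_rot: [0.703, 0.711, 0.0, 0.0]
ft_force: [-2.0, -0.2, 8.0]
```

```bash

python3 -m crank '[0,0,1,0,0,0,255, 0,0,1,0,0,0,255, 0,0,1,0,0,0,255, 0,0,1,0,0,0,255, 0,0,1,0,0,0,255]' | sed -n 1,4p
python3 -m crank '[0,0,0,0,0,0,255, 0,0,0,0,0,0,255, 0,0,0,0,0,0,255, 0,0,0,0,0,0,255, 0,0,0,0,0,0,255]' | sed -n 2,4p
python3 -m crank '[0,0,0,0,0,0,255, 0,0,0,0,0,0,255, 0,0,0,0,0,0,255, 0,0,0,0,0,0,255, 0,0,0,0,0,0,255]' | sed -n 1,4p
```

```text
time: 23.45
position: [0.5788, -0.0578, 0.1276]
tool_rot: [0.703, 0.711, 0.0, 0.0]
ft_force: [-2.4, -0.5, 9.9]
position: [0.5788, -0.0578, 0.1276]
tool_rot: [0.703, 0.711, 0.0, 0.0]
ft_force: [-2.4, -0.3, 9.8]
time: 24.28
position: [0.5788, -0.0578, 0.1276]
tool_rot: [0.703, 0.711, 0.0, 0.0]
ft_force: [-2.4, -0.9, 9.4]
```

```bash

python3 -m crank '[0,0,-2,0,0,0,255, 0,0,-5,0,0,0,255, 0,0,-12,0,0,0,255, 0,0,-25,0,0,0,255, 0,0,-50,0,0,0,255]' | sed -n 2,4p
python3 -m crank '[0,0,-40,0,0,0,255, 0,0,-80,0,0,0,255, 0,0,-120,0,0,0,255, 0,0,-160,0,0,0,255, 0,0,-200,0,0,0,255]' | sed -n 2,4p
python3 -m crank '[38,0,0,0,0,0,255, 76,0,0,0,0,0,255, 114,0,0,0,0,0,255, 152,0,0,0,0,0,255, 190,0,0,0,0,0,255]' | sed -n 2,4p
python3 -m crank '[38,0,0,0,0,0,255, 76,0,0,0,0,0,255, 100,0,0,0,0,0,255, 100,0,0,0,0,0,255, 100,0,0,0,0,0,255]' | sed -n 2,4p
python3 - <<'E'
from h import *
import cv2
a=robot.camera("top")["pixels"][100:240,165:315];b=robot.camera("scene")["pixels"][115:275,165:345]
im=np.hstack([cv2.resize(a,(375,350),interpolation=cv2.INTER_CUBIC),cv2.resize(b,(394,350),interpolation=cv2.INTER_CUBIC)]);cv2.imwrite("pics/v6.png",cv2.cvtColor(im,cv2.COLOR_RGB2BGR))
E
```

```text
position: [0.5767, -0.0572, 0.1744]
tool_rot: [0.703, 0.711, -0.002, -0.003]
ft_force: [0.1, -0.4, -0.5]
position: [0.5781, -0.0575, 0.3784]
tool_rot: [0.703, 0.711, -0.0, -0.0]
ft_force: [0.3, -0.6, -1.3]
position: [0.5762, 0.1339, 0.3765]
tool_rot: [0.704, 0.711, -0.0, -0.0]
ft_force: [1.5, -0.7, -1.1]
position: [0.5751, 0.2335, 0.376]
tool_rot: [0.702, 0.712, -0.001, -0.0]
ft_force: [0.4, -0.8, 0.4]
```

View pics/v6.png

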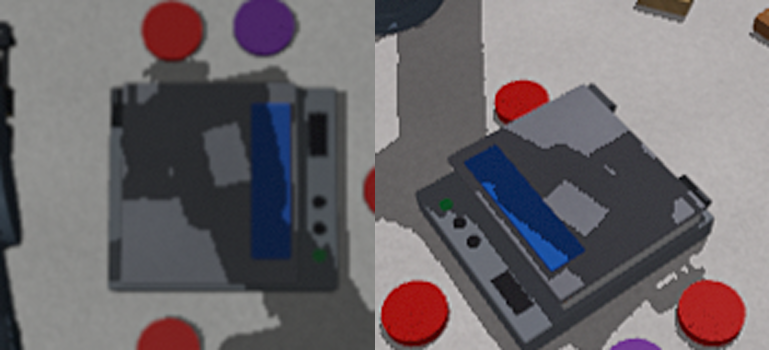

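The lid lies flat on the rim, its free edge parallel to the body in both views. The arm is clear and the bystanders are where they were. Handing in.

```bash
python3 -c "
from rig import robot
print(robot.hand_in())"
```

```text
the job is handed in; nothing more can be done
None
```

The job is handed in: the slice was pushed against both walls of the orange corner, the lid was lowered fully, and its blue plate was pressed at about 10 N for a little over a second; the last pictures show the lid flat on the rim, the arm clear and nothing else near the scanner moved.

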